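# Tare the counter beam scale

### The job

A jar stands on the pan of the kitchen beam scale and holds the pan down on its block. Take the tare lever by its grip and swing it over until the beam floats level, with the pointer on the thick zero mark, and keep the beam floating steadily at zero for six seconds, without letting it fly up to its upper stop and without touching beam or jar. The lever does not stay by itself: finish while still holding it, with the beam at rest on zero, and leave the other things on the worktop alone.

Things in the scene. Friction and masses are not known exactly. Their poses are not given: they have to be found in the camera images.
- scale: Fixed white base plate, 150 (own x) x 520 (own y) x 20 mm high; origin at the centre of its underside on the worktop; own y runs along the beam towards the pan, own x along the pivot shaft, z up. Two steel pillars (12 mm thick in x, 36 mm in y) at own x = +-45 mm reach z = 140 mm.
- pivot (a point): Middle of the pivot shaft of beam and lever, 120 mm above the scale's origin; both turn about the scale's own x axis.
- beam: Balance beam; origin at the pivot, own y along it to the pan. Its turn about own x against the scale is the beam angle: 0 level, positive pan up, -0.25 rad at rest at the start, upper stop at +0.25. Two aluminium bars, 212 mm long. Inertia with jar 0.025 kg m2 nominal, damping only 0.005 N m s/rad. A torsion spring drives it with 0.36 N m/rad x (lever angle - beam angle); free swing about 2.4 s.
- rest_block: Heavy dark steel block, 60 x 30 x 67.5 mm, loose on the base plate at own y = 80 mm of the scale; the pan side of the beam rests on it at the start. Origin at the centre of its underside.
- upper_block: The same block at own y = -80 mm; stops the beam when the pan flies up.
- counterweight (a point): Centre of the dark steel counterweight cylinder (52 mm across, 50 mm high) on the beam, 175 mm from the pivot at own -y. At level, the weight of beam and jar turns the pan down with 0.08 to 0.28 N m (unknown, 0.18 nominal); being top-heavy, it adds +0.19 N m/rad x beam angle, driving it away from level (the spring outweighs this).
- pointer_tip (a point): Tip of the pointer, 229 mm from the pivot at the beam's -y end, a flat blade 18 mm wide and 6 mm thick; it moves down past the ringed post as the pan rises.
- zero_mark (a point): Point on a white post (26 x 16 mm, up to z = 170 mm) at own -y, 230 mm from the pivot, at pivot height: the middle of its thick black zero ring. Thin rings lie 24 mm apart above and below. At beam angle 0 the pointer tip is beside it.
- tare_lever (a joint): Tare lever angle, rad: 0 on its stop at the start (leaning 0.3 from upright towards the pan, own +y), up to 1.1 (leaning 0.8 away from the pan). Steel stem 10 mm thick, between the beam's bars, 120 g. The torsion spring pulls it back to 0 when let go (up to 0.4 N m). Swinging it over lifts the pan; level is reached at 0.2 to 0.8, depending on the load.
- lever_grip (a point): Centre of the lever's black T-grip, a cylinder 28 mm across, 44 mm long, lying along own x of the scale, 170 mm from the pivot: it moves on that arc about the pivot, in the scale's y-z plane. It can be pinched from above on its two flat ends (44 mm apart along own x), the stem then swings between the fingers. Nothing above it.
- jar: Storage jar seated in the pan (it can only turn in its seat), 82 mm across, 72 mm high, nominally 400 g (+-15 %); origin at the centre of its bottom, on the beam 160 mm from the pivot at own +y and 10 mm above the line through the pivot. Its top reaches at most 245 mm above the worktop. Not to be touched.
- mug: White mug, 80 mm across, 90 mm high; origin at the centre of its underside. Leave alone.
- oil_bottle: Green glass bottle, 66 mm across, 220 mm high; origin at the centre of its underside. Leave alone.
- pepper_mill: Dark wooden pepper mill, 56 mm across, 158 mm high; origin at the centre of its underside. Leave alone.

How it is judged:
On the way, in this order (a step that is already met when the one before it is completed fails the run):
1. the held lever lifts the beam off its rest block (pointer comes down past 50 mm above zero) (z of pointer_tip in the frame of scale below 0.17 m and contact force between the fingers and tare_lever above 0.5 N), for 0.1 s.
2. the pointer floats within 16 mm of the zero mark for six seconds while the lever is held (z of pointer_tip in the frame of scale between 0.104 and 0.136 m and contact force between the fingers and tare_lever above 0.5 N), for 6 s.
At the end, for the whole second after the job is handed in: The pointer is within 16 mm of the zero ring's height (beam within 0.07 rad of level), the beam turns slower than 0.15 rad/s and the fingers hold the tare lever; before that the pointer floated within 16 mm of zero for 6 s without a break (all of step 2 and angular speed of beam below 0.15 rad/s); the arm keeps its last pose, push and grip.
It fails at once if the beam swings up to its upper stop (pointer more than 52 mm below zero) (z of pointer_tip in the frame of scale below 0.068 m).
It fails at once if the robot touches the beam or the jar (contact force between any of the arm, the fingers and beam above 0.5 N or contact force between any of the arm, the fingers and jar above 0.5 N).
It fails at once if a bystander is moved by more than 30 mm (distance of any of mug, oil_bottle, pepper_mill from where it was at the start of the episode above 0.03 m).
It also fails if it takes over 58 s, if anything falls off the work surface, if the arm or the gripper's body presses on something with over 40 N, if the wrist force passes 120 N, or if a joint passes its speed limit or range.

### The arm

A 6-joint arm with a two-finger parallel gripper is mounted at the origin on the work surface. World frame = base frame: x ahead of the robot, y to its left, z up, the work surface at z = 0. Lengths are in m, angles in rad, forces in N, time in s.
With the tool pointing down it reaches from about 0.3 to 0.825 m from the base axis. Payload 5.4 kg.
Tool frame: the origin (TCP) lies between the finger pads; the fingertips stand 14 mm ahead of it and the grasp point (between the pads) lies 5 mm behind it (arm.tips_ahead is the distance from the TCP to the fingertips, in m); z points along the fingers, y is the line along which they close (so a half turn about z gives the same grasp; the last joint's range is limited). The gripper opens to 92 mm and grips with 3 to 60 N. Pads are 20 mm wide; open, the fingers measure 128 mm over their backs; the gripper's body (75 mm by 189 mm) begins 69 mm behind the grasp point.
Start: joints at [-0.21, 0.158, 1.597, -0, 1.386, -0.21], TCP at [0.575, -0, 0.229] pointing down, gripper open.
Joint ranges: [-2.91, 2.91], [-0.94, 2.29], [0.18, 2.7], [-1.29, 4.43], [0.17, 2.64], [-3, 3]. Speed limits (rad/s): [2.57, 2.57, 3.14, 3.14, 3.14, 3.14].

### API

Orientations are given as [roll, pitch, yaw] about the fixed x, y, z axes, in that order (R = Rz(yaw) Ry(pitch) Rx(roll)).
In Python, from station import arm gives the robot as it stands.
- The arm moves only by the tool play_rows, never from a script. Its argument "moves" is a list that holds one entry, the list of rows, each a list of 5 numbers: the shift along the tool's x, y, z in m, then the turn about the tool's z in degrees, then the opening, from -1 (shut) to 1 (fully open). In form: [[[dx, dy, dz, spin, claw], ...]]. A call has 1 to 20 rows; each row shifts and turns the commanded pose from where the row before left it, along the tool's axes as they then stand; what a row does not reach is not made up. A row lasts 1/8 s, in which the tool goes at most 62.5 mm and 10.7 degrees, less where a joint would pass 70% of its speed; a pose out of reach is approached as far as the arm can. A call is refused whole if a number of a shift passes 0.0625 or a number of a turn 10.7, either way. A call with a gripper value outside its range is refused whole. The fingers move at their own pace and stop on an object; "newtons" is the grip in N (left out, the last holds). Time passes only in rows, so rows that do not move let the fingers close. It gives the time, the measured TCP pose, the force, the opening and the grip force at its end, in the units of the state.
- arm.read_state(): the state, without advancing time (a new reading comes with each control period).
- arm.camera(name): name is "scene" or "side" or "wrist"; returns the picture (480x640x3 uint8, red, green, blue); there is no depth.
- arm.get_calibration(name): a dict with "K" (3x3 intrinsics, pixels), "k1" (the pictures are not rectified: a ray, as slopes to the right and down, at radius r is drawn at 1 + k1 r^2 times it, then the intrinsics apply), "camera_from_world" (4x4, takes a point from world to camera coordinates); the wrist camera has in their place "tool_from_camera" (4x4, takes a point from camera to tool coordinates, whose origin is the TCP and whose axes are the flange's). Camera axes: x right, y down, z forward; pixel columns grow to the right and rows downward; lengths in m; the calibration is good to about 2 mm. A picture is of the moment at which its call begins: read the wrist's pose just before it. get_calibration takes no time and is no camera call.
- arm.job_done(): hands the job in; it is judged then, once.
The state is a dict: "t": time; "joint_positions": joint angles; "qd": joint speeds; "tau": joint torques, N m; "tcp_pos": TCP position; "tcp_rot": TCP orientation; "force": force on the tool from outside, world axes, zero at the start; "moment": the same for the moment, N m; "width": opening from 0.0 (shut) to 1.0 (fully open); "grip_force": force on a finger pad.
Only numpy, scipy, OpenCV 4.12 (cv2) and the standard library are available. Lean on these libraries where they do the work, as an engineer would, in place of code of your own. Each camera call takes 0.05 s, during which the arm holds its last target. There are 200 camera calls.

## Working session

There is one attempt and no reset: what is moved stays moved. The work goes in short steps, Python scripts to look and compute and a tool call to move; the robot and the scene stay as the last step left them, time stands still between calls to the robot, and variables do not carry over. Pictures are saved under pics/ and viewed, at most 10 in all, crops included, and the job is handed in when it is done.

Besides the shell and the picture viewer there is one more tool, called after ">>>" as a command line: name --argument value ..., lists and objects as JSON in quotes. play_rows: Moves the arm, as the interface text tells. Its arguments: {"type":"object","properties":{"moves":{"type":"array"},"newtons":{"type":"number"}},"required":["moves"]}

```bash
mkdir -p pics
python3 - <<'E'
from station import arm
import cv2,numpy as np
s=arm.read_state();print(s)
for n in("scene","side"):
    cv2.imwrite(f"pics/{n}0.png",arm.camera(n)[:,:,::-1])
    c=arm.get_calibration(n);print(n,c)
print(arm.get_calibration("wrist"))
E
```

```text
{'t': 0.0, 'joint_positions': array([-2.10091101e-01,  1.59033548e-01,  1.59826265e+00, -3.74004897e-05,
        1.38619399e+00, -2.10078693e-01]), 'qd': array([-2.08555698e-04, -1.78634800e-04,  1.87490927e-03, -6.87882625e-05,
       -2.23799147e-03,  7.05525403e-04]), 'tau': array([ 4.79022274e-04, -3.85570908e+01, -3.22103977e+01,  7.00944406e-02,
        3.78346047e-02, -1.56143192e-04]), 'tcp_pos': array([5.74382950e-01, 1.03969846e-04, 2.27612381e-01]), 'tcp_rot': array([-3.13972917e+00, -3.59762242e-04,  1.57079048e+00]), 'force': array([-0.31021715,  1.22600785,  0.57036439]), 'moment': array([-0.01748465,  0.01068359,  0.00720237]), 'grip_force': 0.0, 'width': 0.9992519444547294}
scene {'K': array([[481.52100012,   0.        , 318.18222589],
       [  0.        , 481.52100012, 239.24204574],
       [  0.        ,   0.        ,   1.        ]]), 'k1': -0.01729545062473239, 'camera_from_world': array([[ 1.94472472e-01,  9.80907946e-01,  2.44048581e-04,
        -9.06422149e-02],
       [ 7.85364830e-01, -1.55555487e-01, -5.99169904e-01,
        -3.05348713e-01],
       [-5.8769
[... 469 characters left out ...]
.770846  ,  0.33900962],
       [ 0.44531028, -0.62944732, -0.63678475,  1.21575691],
       [ 0.        ,  0.        ,  0.        ,  1.        ]])}
{'K': array([[371.0169667 ,   0.        , 311.22063148],
       [  0.        , 371.0169667 , 238.63046895],
       [  0.        ,   0.        ,   1.        ]]), 'k1': -0.012508691118733904, 'tool_from_camera': array([[-5.63873426e-04, -9.69619959e-01, -2.44615653e-01,
         6.85852634e-02],
       [ 9.99999749e-01, -6.51885739e-04,  2.78837997e-04,
         8.26578968e-04],
       [-4.29828343e-04, -2.44615434e-01,  9.69620083e-01,
        -1.56469505e-01],
       [ 0.00000000e+00,  0.00000000e+00,  0.00000000e+00,
         1.00000000e+00]])}
```

View pics/scene0.png

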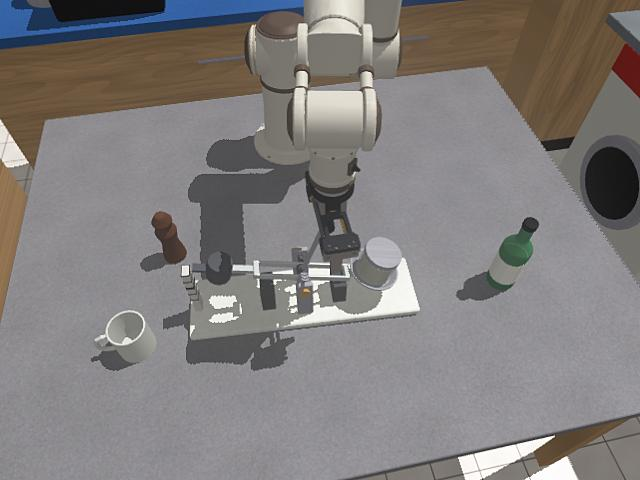

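View pics/side0.png

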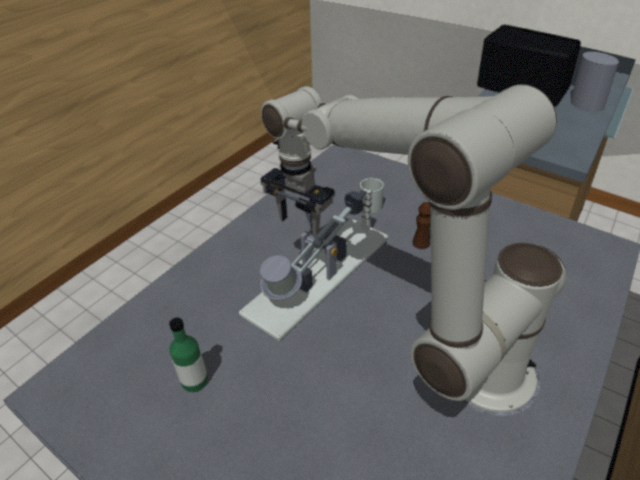

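The scene view shows the scale centred near (300,295), the pan and jar to the right at (380,260), the post to the left at (188,285) and the gripper above the lever. The side view shows the same layout from behind. The mug, mill and bottle stand clear.

```bash
cat > h.py <<'E'
from station import arm
import cv2,numpy as np
from scipy.spatial.transform import Rotation as R
def cal(n):
    c=arm.get_calibration(n)
    if n=="wrist":
        s=arm.read_state();T=np.eye(4);T[:3,:3]=R.from_euler('xyz',s['tcp_rot']).as_matrix();T[:3,3]=s['tcp_pos']
        W=T@c['tool_from_camera']
    else: W=np.linalg.inv(c['camera_from_world'])
    return c['K'],c['k1'],W
def ray(n,uv,C=None):
    K,k,W=C or cal(n)
    p=cv2.undistortPoints(np.array([[uv]],float),K,np.array([k,0,0,0,0.]))[0,0]
    return W[:3,3],W[:3,:3]@np.array([p[0],p[1],1])
def onz(n,uv,z,C=None):
    o,d=ray(n,uv,C);return o+d*(z-o[2])/d[2]
def two(n1,a,n2,b,C1=None,C2=None):
    o,d=ray(n1,a,C1);p,e=ray(n2,b,C2)
    t=np.linalg.lstsq(np.c_[d,-e],p-o,rcond=None)[0]
    x,y=o+d*t[0],p+e*t[1];return (x+y)/2,np.linalg.norm(x-y)
def proj(n,P,C=None):
    K,k,W=C or cal(n);M=np.linalg.inv(W)
    return cv2.projectPoints(np.array(P,float).reshape(-1,1,3),cv2.Rodrigues(M[:3,:3])[0],M[:3,3],K,np.array([k,0,0,0,0.]))[0][:,0]
E
python3 - <<'E'
from h import *
cv2.imwrite("pics/w0.png",arm.camera("wrist")[:,:,::-1])
a=cv2.imread("pics/scene0.png")[190:350,160:430];b=cv2.imread("pics/side0.png")[160:350,225:400]
a=cv2.resize(a,None,fx=2.9,fy=2.9,interpolation=2);cv2.imwrite("pics/sc.png",a)
cv2.imwrite("pics/sd.png",cv2.resize(b,None,fx=3.1,fy=3.1,interpolation=2))
for uv in[(190,335),(418,309),(406,262)]:print(onz("scene",uv,.02))
E
```

```text
[ 0.6089405  -0.31471978  0.02      ]
[0.64446255 0.19565751 0.02      ]
[0.51559233 0.20768392 0.02      ]
```

View pics/w0.png

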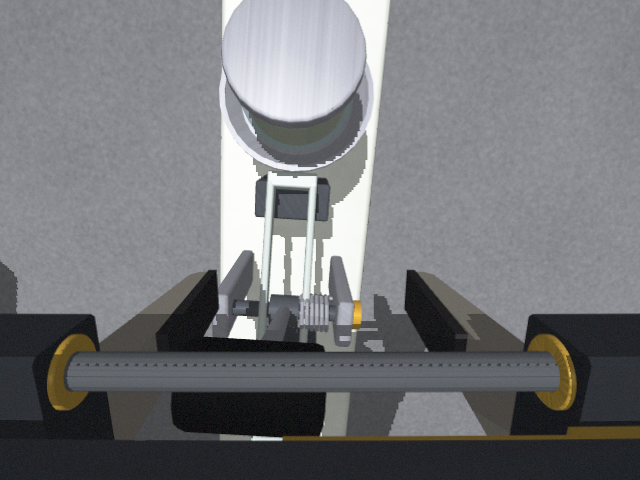

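View pics/sc.png

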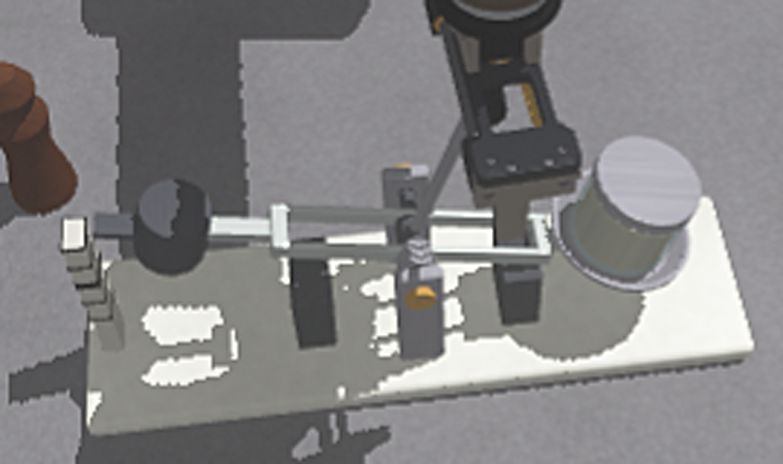

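View pics/sd.png

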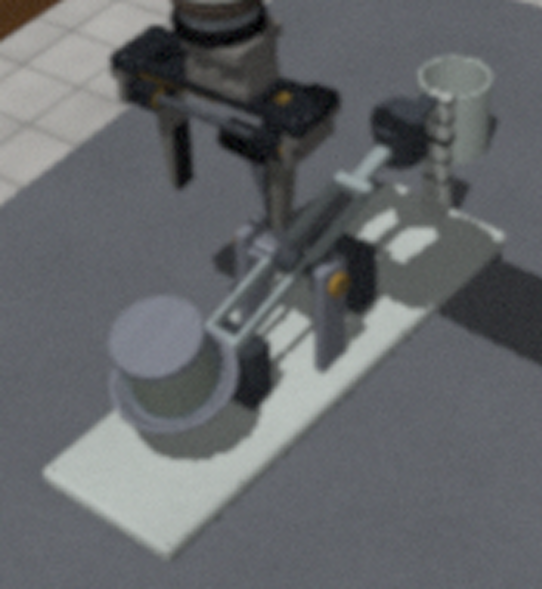

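The wrist view shows the black T-grip at columns 172–325, rows 337–435, and the pivot shaft near row 310, columns 230–350. The plate corners are visible in the crops of both fixed cameras.

Run:
```python
from h import *
f=lambda x,y:(160+x/2.9,190+y/2.9)
g=lambda x,y:(225+x/3.1,160+y/3.1)
A=onz("scene",f(90,422),.02);B=onz("scene",f(752,343),.02);C=onz("scene",f(712,198),.02)
D=onz("side",g(45,472),.02);E=onz("side",g(170,545),.02);F=onz("side",g(505,233),.02)
print(A,B,C,'|',D,E,F)
for n in["A-B","C-B","D-E","E-F"]:
    p,q=[eval(k) for k in n.split('-')];v=q-p;print(n,np.linalg.norm(v),np.degrees(np.arctan2(v[1],v[0])))
print('centres',(A+C)/2,(D+F)/2)
print('grip',onz("wrist",(249,386),.282),[onz("wrist",(c,386),.282)[:2] for c in(172,325)])
print('shaft',[onz("wrist",u,.12) for u in[(247,308),(330,310)]],'pillars', [onz("wrist",u,.14) for u in[(222,300),(250,253),(332,257),(344,306)]])
```

```text
[ 0.61062463 -0.31254048  0.02      ] [0.6432699  0.19916764 0.02      ] [0.50482829 0.20983526 0.02      ] | [0.63665694 0.20011407 0.02      ] [0.49638534 0.20297869 0.02      ] [ 0.46122305 -0.3047548   0.02      ]
A-B 0.5127483913436193 86.34966772999925
C-B 0.13885199872012857 -4.406219960812717
D-E 0.14030085083551302 178.83006954430147
E-F 0.508949585815731 -93.96160419165541
centres [ 0.55772646 -0.05135261  0.02      ] [ 0.54894    -0.05232037  0.02      ]
grip [ 0.55572204 -0.00532446  0.282     ] [array([ 0.53123468, -0.00540445]), array([ 0.57980896, -0.00530314])]
shaft [array([ 0.52568567, -0.05317685,  0.12      ]), array([ 0.58976158, -0.05483865,  0.12      ])] pillars [array([ 0.51196825, -0.03782829,  0.14      ]), array([ 0.53329438, -0.00309188,  0.14      ]), array([ 0.58959321, -0.00597022,  0.14      ]), array([ 0.59862081, -0.04241259,  0.14      ])]
```

>>> play_rows --moves '[[[-0.003, -0.017, 0, 0, 1], [0, 0, 0, 4, 1], [0, 0, -0.02, 0, 1], [0, 0, -0.02, 0, 1], [0, 0, -0.009, 0, 1], [0, 0, 0, 0, 1], [0, 0, 0, 0, 1]]]' --newtons 15

```text
t: 1.02
tcp_pos: [0.5575, -0.0029, 0.2765]
tcp_rot: [-3.14, -0.0, 1.501]
force: [-0.9, 0.5, 0.2]
width: 1.002
grip_force: 0.0
```

Run:
```python
from h import *
s=arm.read_state();print({k:np.round(s[k],4) for k in('t','tcp_pos','tcp_rot','force')})
cv2.imwrite("pics/w1.png",arm.camera("wrist")[:,:,::-1])
```

```text
{'t': np.float64(1.025), 'tcp_pos': array([ 0.5575, -0.0029,  0.2765]), 'tcp_rot': array([-3.1398e+00, -3.0000e-04,  1.5010e+00]), 'force': array([-0.9011,  0.5383,  0.1698])}
```

View pics/w1.png

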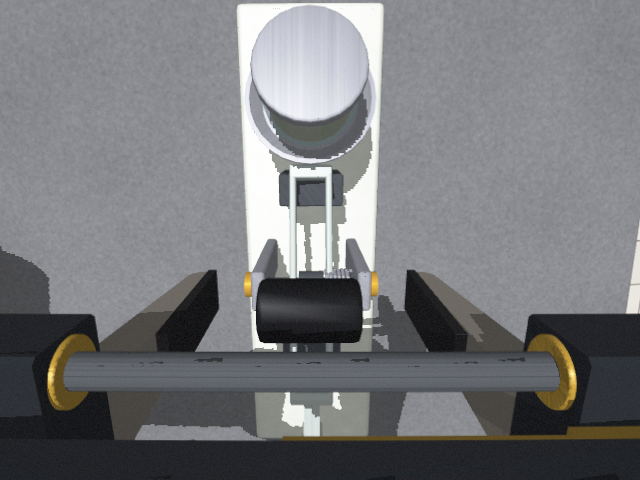

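The grip is centred between the fingers (columns 258–362, finger centre about 311, rows 278–343), and the plate edges run straight. I'll check its y and set up the beam-angle tracker.

```bash
cat >> h.py <<'E'
# scale frame: refined from wrist view
S=np.load("S.npy") if __import__('os').path.exists("S.npy") else None
T0=cv2.imread("pics/scene0.png");X0,Y0=204,250;TP=T0[Y0:Y0+34,X0:X0+34]
def W(p):  # scale -> world
    y=-np.radians(4);x0,y0=S
    return np.array([x0+np.cos(y)*p[0]-np.sin(y)*p[1],y0+np.sin(y)*p[0]+np.cos(y)*p[1],p[2]])
def cw(b):return W((0,-.175*np.cos(b),.12-.175*np.sin(b)))
BS=np.linspace(-.27,.27,109)
def beam():
    t=arm.read_state()['t'];im=arm.camera("scene")[:,:,::-1]
    roi=im[Y0-15:Y0+34+45,X0-25:X0+34+25]
    r=cv2.matchTemplate(np.ascontiguousarray(roi),TP,cv2.TM_CCOEFF_NORMED)
    _,m,_,(i,j)=cv2.minMaxLoc(r)
    sub=lambda a,b,c:0 if a+c-2*b==0 else .5*(a-c)/(a+c-2*b)
    dy=j-15+(sub(r[j-1,i],r[j,i],r[j+1,i]) if 0<j<r.shape[0]-1 else 0);dx=i-25
    P=proj("scene",[cw(b) for b in BS]);P0=proj("scene",[cw(-.25)])[0]
    return t,np.interp(dy,P[:,1]-P0[1],BS),m,dx,im
E
python3 - <<'E'
import numpy as np
from h import *
g=onz("wrist",(310,310.5),.284);print(g)
u=np.array([np.sin(np.radians(4)),np.cos(np.radians(4))])
tx=[onz("wrist",u_,.12) for u_ in((248,284),(374,284))];print('caps',tx)
s=g[:2]-u*.0502;print('S',s);np.save("S.npy",s)
import h;h.S=s
print('cw pix',proj("scene",[cw(-.25),cw(0),cw(.25),W((0,-.23,.12)),W((0,-.23,.17)),W((0,-.23*np.cos(.25),.12+.229*np.sin(.25)))]))
for _ in range(2):print(beam()[:4])
E
```

```text
[ 0.55770991 -0.00413687  0.284     ]
caps [array([ 0.49776282, -0.05112864,  0.12      ]), array([ 0.61063265, -0.05902465,  0.12      ])]
S [ 0.55420814 -0.05421458]
cw pix [[218.76468759 267.24395912]
 [219.5549785  278.76677357]
 [225.27466383 289.00863902]
 [193.43349045 281.51697067]
 [188.33906199 268.52103095]
 [191.19658174 266.3426524 ]]
(1.075, np.float64(-0.24971536973903583), 0.7899326086044312, 0)
(1.125, np.float64(-0.24976733476509844), 0.7899253368377686, 0)
```

>>> play_rows --moves '[[[0, 0, 0, 0, -1], [0, 0, 0, 0, -1], [0, 0, 0, 0, -1], [0, 0, 0, 0, -1], [0, 0, 0, 0, -1], [0, 0, 0, 0, -1]]]' --newtons 25

```text
t: 1.92
tcp_pos: [0.5566, -0.0029, 0.2775]
tcp_rot: [-3.138, 0.0, 1.501]
force: [-6.0, 0.6, 3.4]
width: 0.482
grip_force: 25.0
```

Run:
```python
from h import *
s=arm.read_state();print({k:np.round(s[k],4) for k in('t','tcp_pos','tcp_rot','force','width','grip_force')})
r=beam();print(r[:4]);cv2.imwrite("pics/scene0.png",r[4])
P=lambda n,p:proj(n,[W(p)])[0]
for n in("scene","side"):print(n,[ (P(n,(0,.16*np.cos(b),.12+.16*np.sin(b)+.08)),P(n,(0,-.229*np.cos(b),.12-.229*np.sin(b)))) for b in(-.25,0)])
# tcp targets along the arc, own y/z displacement from start
for q in np.arange(0,.95,.1):print(round(q,2),np.round([.17*(np.sin(.3-q)-np.sin(.3)),.17*(np.cos(.3-q)-np.cos(.3))],4))
```

```text
{'t': np.float64(1.925), 'tcp_pos': array([ 0.5566, -0.0029,  0.2775]), 'tcp_rot': array([-3.1379e+00,  1.0000e-04,  1.5014e+00]), 'force': array([-6.0419,  0.5914,  3.4472]), 'width': np.float64(0.4822), 'grip_force': np.float64(25.0001)}
(1.925, np.float64(-0.249774873836115), 0.7888023853302002, 0)
scene [(array([374.04359455, 251.88531327]), array([191.6796876 , 266.29282951])), (array([378.23968192, 240.4376761 ]), array([193.90999742, 281.46682889]))]
side [(array([279.43767618, 262.98713668]), array([363.75784891, 190.92335395])), (array([276.98673754, 252.45334808]), array([364.45655214, 205.10611714]))]
0.0 [0. 0.]
0.1 [-0.0165  0.0042]
0.2 [-0.0333  0.0067]
0.3 [-0.0502  0.0076]
0.4 [-0.0672  0.0067]
0.5 [-0.084   0.0042]
0.6 [-0.1005  0.    ]
0.7 [-0.1164 -0.0058]
0.8 [-0.1317 -0.0132]
0.9 [-0.1462 -0.0221]
```

>>> play_rows --moves '[[[-0.0041, 0, -0.0012, 0, -1], [-0.0041, 0, -0.0011, 0, -1], [-0.0041, 0, -0.001, 0, -1], [-0.0042, 0, -0.0009, 0, -1], [-0.0042, 0, -0.0007, 0, -1], [-0.0042, 0, -0.0007, 0, -1], [0, 0, 0, 0, -1], [0, 0, 0, 0, -1], [0, 0, 0, 0, -1]]]'

```text
t: 3.1
tcp_pos: [0.5551, -0.0267, 0.283]
tcp_rot: [-3.138, -0.002, 1.502]
force: [-4.3, 3.2, 1.4]
width: 0.479
grip_force: 25.0
```

```bash
cat > m.py <<'E'
import sys
from h import *
for _ in range(int(sys.argv[1])):print(np.round(beam()[:4],4))
s=arm.read_state();d=s['tcp_pos'];own=R.from_euler('z',4,degrees=True).apply(d-[.5566,-.0029,.2775])
print({k:np.round(s[k],4) for k in('t','force','width')},'own',own.round(4),'q~',round(.3-np.arctan2(.0502+own[1],.1624+own[2]),3),'rad',round(np.hypot(.0502+own[1],.1624+own[2]),4))
E
python3 m.py 2
```

```text
[ 3.1    -0.2535  0.7845  0.    ]
[ 3.15   -0.2536  0.7841  0.    ]
{'t': np.float64(3.2), 'force': array([-4.6356,  3.0748,  1.6664]), 'width': np.float64(0.4731)} own [ 0.0002 -0.0239  0.0055] q~ 0.144 rad 0.1699
```

Run:
```python
from h import *
im=np.ascontiguousarray(arm.camera("scene")[:,:,::-1]);a=im[Y0:Y0+34,X0:X0+34]
print(im.shape,T0.shape,np.abs(a.astype(int)-TP).mean(),a.std(),im[260:275:5,215],T0[260:275:5,215])
cv2.imwrite("pics/now.png",im)
b=np.hstack([cv2.resize(x[230:310,165:265],None,fx=4,fy=4,interpolation=0) for x in(T0,im)]);cv2.imwrite("pics/cmp.png",b)
```

```text
(480, 640, 3) (480, 640, 3) 11.318339100346021 32.54138032656718 [[107 102 100]
 [113 108 105]
 [ 67  65  64]] [[65 64 63]
 [67 65 64]
 [67 64 64]]
```

View pics/cmp.png

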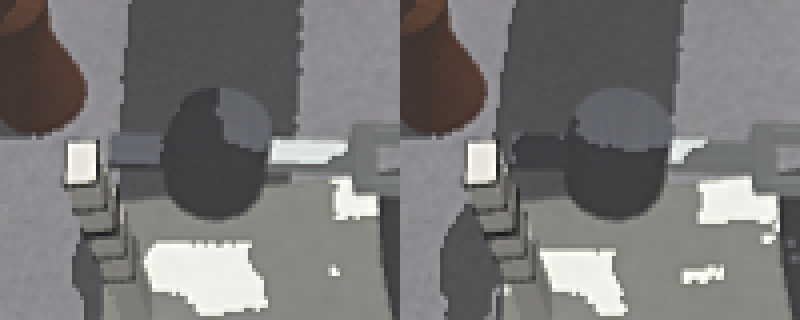

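The left image is the reference and the right is now. The arm's shadow changes the counterweight's upper part, but its lower edge (row about 284, columns 213–223) stays a clean dark-to-grey edge. I'll track that edge instead.

```bash
cat >> h.py <<'E'
def edge(im):
    g=cv2.cvtColor(np.ascontiguousarray(im),cv2.COLOR_BGR2GRAY).astype(float)[268:320,212:226];e=[]
    for c in g.T:
        k=np.where((c[:-1]<80)&(c[1:]>=80))[0]
        if len(k):e.append(268+k[0]+(80-c[k[0]])/(c[k[0]+1]-c[k[0]]))
    return np.median(e) if e else np.nan
def rim(b):
    y,z=-.175,-.025;return W((.026,y*np.cos(b)-z*np.sin(b),.12+y*np.sin(b)+z*np.cos(b)))
PB=None
def beam():
    global PB
    t=arm.read_state()['t'];im=arm.camera("scene")[:,:,::-1];e=edge(im)
    if PB is None:PB=proj("scene",[rim(b) for b in BS])[:,1]
    return t,np.interp(e-E0+np.interp(-.25,BS,PB),PB,BS),e,0,im
E0=edge(cv2.imread("pics/now.png"))
E
python3 - <<'E'
from h import *
print(E0,edge(T0),[proj("scene",[rim(b)])[0] for b in(-.25,0,.25)]);print(beam()[:4])
E
```

```text
283.64123801220575 283.6313725490196 [array([217.72809764, 284.50123052]), array([221.52798688, 295.2757193 ]), array([229.9222323 , 304.44639253])]
(3.25, np.float64(-0.25), np.float64(283.64123801220575), 0)
```

>>> play_rows --moves '[[[-0.0042, 0, -0.0006, 0, -1], [-0.0042, 0, -0.0005, 0, -1], [0, 0, 0, 0, -1], [0, 0, 0, 0, -1], [0, 0, 0, 0, -1]]]'

```text
t: 3.92
tcp_pos: [0.5545, -0.0351, 0.2841]
tcp_rot: [-3.138, -0.002, 1.502]
force: [-5.1, 3.4, 2.2]
width: 0.476
grip_force: 25.0
```

```bash
python3 m.py 1
```

```text
[ 3.925000e+00 -2.498000e-01  2.836487e+02  0.000000e+00]
{'t': np.float64(3.975), 'force': array([-4.4004,  2.8255,  2.1849]), 'width': np.float64(0.4734)} own [ 0.0002 -0.0323  0.0066] q~ 0.194 rad 0.1699
```

>>> play_rows --moves '[[[-0.0042, 0, -0.0003, 0, -1], [-0.0042, 0, -0.0003, 0, -1], [0, 0, 0, 0, -1], [0, 0, 0, 0, -1], [0, 0, 0, 0, -1]]]'

```text
t: 4.6
tcp_pos: [0.554, -0.0435, 0.2848]
tcp_rot: [-3.139, -0.002, 1.502]
force: [-4.5, 2.3, 2.3]
width: 0.476
grip_force: 25.0
```

```bash
python3 m.py 2
```

```text
[ 4.600000e+00 -2.492000e-01  2.836798e+02  0.000000e+00]
[ 4.650000e+00 -2.490000e-01  2.836872e+02  0.000000e+00]
{'t': np.float64(4.7), 'force': array([-5.3789,  3.2782,  0.8837]), 'width': np.float64(0.4764)} own [ 0.0002 -0.0407  0.0073] q~ 0.244 rad 0.1699
```

>>> play_rows --moves '[[[-0.0042, 0, -0.0002, 0, -1], [-0.0042, 0, -0.0001, 0, -1], [0, 0, 0, 0, -1], [0, 0, 0, 0, -1], [0, 0, 0, 0, -1]]]'

```text
t: 5.32
tcp_pos: [0.5534, -0.0519, 0.285]
tcp_rot: [-3.139, -0.002, 1.502]
force: [-4.8, 2.8, 1.5]
width: 0.479
grip_force: 25.0
```

```bash
python3 m.py 2
```

```text
[ 5.325000e+00 -2.496000e-01  2.836579e+02  0.000000e+00]
[ 5.375000e+00 -2.497000e-01  2.836535e+02  0.000000e+00]
{'t': np.float64(5.425), 'force': array([-5.1408,  1.9791,  2.1356]), 'width': np.float64(0.4796)} own [ 0.0003 -0.0491  0.0075] q~ 0.294 rad 0.17
```

>>> play_rows --moves '[[[-0.0042, 0, 0.0001, 0, -1], [-0.0043, 0, 0.0002, 0, -1], [0, 0, 0, 0, -1], [0, 0, 0, 0, -1], [0, 0, 0, 0, -1]]]'

```text
t: 6.05
tcp_pos: [0.5529, -0.0604, 0.2849]
tcp_rot: [-3.139, -0.002, 1.502]
force: [-4.7, 3.1, 1.9]
width: 0.478
grip_force: 25.0
```

```bash
python3 m.py 3
```

```text
[ 6.050000e+00 -2.486000e-01  2.837043e+02  0.000000e+00]
[ 6.100000e+00 -2.484000e-01  2.837147e+02  0.000000e+00]
[ 6.150000e+00 -2.488000e-01  2.836976e+02  0.000000e+00]
{'t': np.float64(6.2), 'force': array([-4.7277,  1.0921,  3.0038]), 'width': np.float64(0.4777)} own [ 0.0003 -0.0577  0.0074] q~ 0.344 rad 0.17
```

>>> play_rows --moves '[[[-0.0042, 0, 0.0003, 0, -1], [-0.0043, 0, 0.0003, 0, -1], [0, 0, 0, 0, -1], [0, 0, 0, 0, -1], [0, 0, 0, 0, -1]]]'

```text
t: 6.82
tcp_pos: [0.5523, -0.069, 0.2844]
tcp_rot: [-3.139, -0.002, 1.502]
force: [-5.3, 1.6, 2.9]
width: 0.478
grip_force: 25.0
```

```bash
python3 m.py 3
```

```text
[ 6.825000e+00 -1.909000e-01  2.863082e+02  0.000000e+00]
[ 6.875000e+00 -1.838000e-01  2.866232e+02  0.000000e+00]
[ 6.925000e+00 -1.735000e-01  2.870781e+02  0.000000e+00]
{'t': np.float64(6.975), 'force': array([-4.7492,  2.7322,  2.8018]), 'width': np.float64(0.4738)} own [ 0.0003 -0.0662  0.0069] q~ 0.394 rad 0.17
```

```bash
python3 m.py 10
```

```text
[ 6.975000e+00 -1.652000e-01  2.874459e+02  0.000000e+00]
[ 7.025000e+00 -1.584000e-01  2.877448e+02  0.000000e+00]
[ 7.075000e+00 -1.484000e-01  2.881809e+02  0.000000e+00]
[ 7.125000e+00 -1.422000e-01  2.884545e+02  0.000000e+00]
[ 7.1750e+00 -1.3540e-01  2.8875e+02  0.0000e+00]
[ 7.225000e+00 -1.275000e-01  2.890901e+02  0.000000e+00]
[ 7.275000e+00 -1.258000e-01  2.891666e+02  0.000000e+00]
[ 7.325000e+00 -1.218000e-01  2.893381e+02  0.000000e+00]
[ 7.375000e+00 -1.230000e-01  2.892842e+02  0.000000e+00]
[ 7.42500e+00 -1.22800e-01  2.89294e+02  0.00000e+00]
{'t': np.float64(7.475), 'force': array([-4.0423,  2.9507,  2.9103]), 'width': np.float64(0.4743)} own [ 0.0004 -0.0662  0.0069] q~ 0.394 rad 0.1701
```

>>> play_rows --moves '[[[-0.0076, 0, 0.0009, 0, -1], [0, 0, 0, 0, -1], [0, 0, 0, 0, -1], [0.0025, 0, -0.0003, 0, -1]]]'

```text
t: 7.98
tcp_pos: [0.552, -0.075, 0.2837]
tcp_rot: [-3.139, 0.0, 1.501]
force: [-5.3, -0.9, 2.0]
width: 0.478
grip_force: 25.0
```

```bash
python3 m.py 10
```

```text
[ 7.975000e+00 -1.192000e-01  2.894481e+02  0.000000e+00]
[ 8.02500e+00 -1.17500e-01  2.89521e+02  0.00000e+00]
[ 8.075000e+00 -1.170000e-01  2.895425e+02  0.000000e+00]
[ 8.125000e+00 -1.146000e-01  2.896473e+02  0.000000e+00]
[ 8.175000e+00 -1.140000e-01  2.896719e+02  0.000000e+00]
[ 8.225000e+00 -1.079000e-01  2.899348e+02  0.000000e+00]
[ 8.275000e+00 -1.076000e-01  2.899457e+02  0.000000e+00]
[ 8.325000e+00 -1.050000e-01  2.900568e+02  0.000000e+00]
[ 8.375000e+00 -1.036000e-01  2.901201e+02  0.000000e+00]
[ 8.425000e+00 -1.042000e-01  2.900949e+02  0.000000e+00]
{'t': np.float64(8.475), 'force': array([-6.2084,  0.1542,  2.2362]), 'width': np.float64(0.4771)} own [ 0.0004 -0.0725  0.0062] q~ 0.431 rad 0.1701
```

>>> play_rows --moves '[[[-0.00045, 0, 7e-05, 0, -1], [-0.00045, 0, 7e-05, 0, -1], [-0.00045, 0, 7e-05, 0, -1], [-0.00045, 0, 7e-05, 0, -1], [-0.00045, 0, 7e-05, 0, -1], [-0.00045, 0, 7e-05, 0, -1], [-0.00045, 0, 7e-05, 0, -1], [-0.00045, 0, 7e-05, 0, -1], [-0.00045, 0, 7e-05, 0, -1], [-0.00045, 0, 7e-05, 0, -1], [-0.00045, 0, 7e-05, 0, -1], [-0.00045, 0, 7e-05, 0, -1], [-0.00045, 0, 7e-05, 0, -1], [-0.00045, 0, 7e-05, 0, -1], [-0.00045, 0, 7e-05, 0, -1], [-0.00045, 0, 7e-05, 0, -1], [-0.00045, 0, 7e-05, 0, -1], [-0.00045, 0, 7e-05, 0, -1], [-0.00045, 0, 7e-05, 0, -1]]]'

```text
t: 10.85
tcp_pos: [0.5515, -0.0826, 0.2826]
tcp_rot: [-3.139, -0.002, 1.502]
force: [-5.5, 2.9, 3.6]
width: 0.476
grip_force: 25.0
```

```bash
python3 m.py 12
```

```text
[ 1.085e+01 -2.260e-02  2.935e+02  0.000e+00]
[ 1.090000e+01 -2.130000e-02  2.935556e+02  0.000000e+00]
[ 1.095000e+01 -1.850000e-02  2.936692e+02  0.000000e+00]
[ 1.100000e+01 -1.590000e-02  2.937748e+02  0.000000e+00]
[ 1.105000e+01 -1.550000e-02  2.937917e+02  0.000000e+00]
[ 1.110000e+01 -1.210000e-02  2.939278e+02  0.000000e+00]
[ 1.11500e+01 -1.21000e-02  2.93928e+02  0.00000e+00]
[ 1.120000e+01 -1.180000e-02  2.939384e+02  0.000000e+00]
[ 1.125000e+01 -1.240000e-02  2.939167e+02  0.000000e+00]
[ 1.13000e+01 -1.21000e-02  2.93928e+02  0.00000e+00]
[ 1.135000e+01 -1.200000e-02  2.939314e+02  0.000000e+00]
[ 1.140000e+01 -1.210000e-02  2.939275e+02  0.000000e+00]
{'t': np.float64(11.45), 'force': array([-4.9939,  1.5134,  3.964 ]), 'width': np.float64(0.4769)} own [ 0.0004 -0.0799  0.0051] q~ 0.476 rad 0.1701
```

>>> play_rows --moves '[[[-0.0005, 0, 0.0001, 0, -1], [-0.0005, 0, 0.0001, 0, -1], [0, 0, 0, 0, -1], [0, 0, 0, 0, -1]]]'

```text
t: 11.95
tcp_pos: [0.5514, -0.0837, 0.2824]
tcp_rot: [-3.139, -0.002, 1.502]
force: [-4.6, 2.6, 4.3]
width: 0.476
grip_force: 25.0
```

```bash
python3 m.py 14
python3 - <<'E'
from h import *
r=beam();im=r[4].copy();cv2.imwrite("pics/z1.png",cv2.resize(im[240:330,165:285],None,fx=6,fy=6,interpolation=0))
n=arm.camera("side")[:,:,::-1];cv2.imwrite("pics/side1.png",n)
E
```

```text
[ 1.195000e+01 -3.040000e-02  2.931819e+02  0.000000e+00]
[ 1.200000e+01 -3.150000e-02  2.931375e+02  0.000000e+00]
[ 1.205000e+01 -3.120000e-02  2.931474e+02  0.000000e+00]
[ 1.210000e+01 -3.150000e-02  2.931375e+02  0.000000e+00]
[ 1.215000e+01 -3.140000e-02  2.931397e+02  0.000000e+00]
[ 1.220000e+01 -3.140000e-02  2.931397e+02  0.000000e+00]
[ 1.225000e+01 -3.140000e-02  2.931397e+02  0.000000e+00]
[ 1.230000e+01 -3.120000e-02  2.931501e+02  0.000000e+00]
[ 1.235000e+01 -3.170000e-02  2.931268e+02  0.000000e+00]
[ 1.240000e+01 -3.150000e-02  2.931377e+02  0.000000e+00]
[ 1.245000e+01 -3.060000e-02  2.931744e+02  0.000000e+00]
[ 1.250000e+01 -2.910000e-02  2.932348e+02  0.000000e+00]
[ 1.255000e+01 -2.850000e-02  2.932619e+02  0.000000e+00]
[ 1.260000e+01 -2.670000e-02  2.933333e+02  0.000000e+00]
{'t': np.float64(12.65), 'force': array([-5.1968,  2.5774,  3.5476]), 'width': np.float64(0.4782)} own [ 0.0004 -0.0809  0.0049] q~ 0.482 rad 0.1701
```

View pics/z1.png

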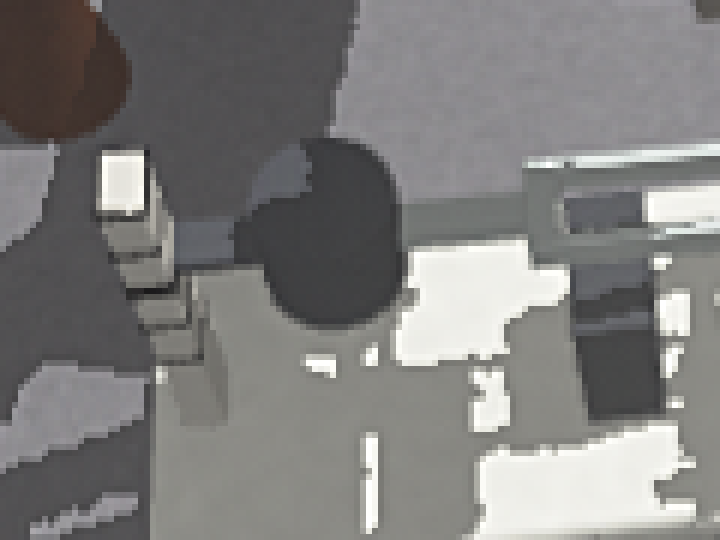

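The counterweight is now level with the bars. The pointer blade is centred at about pixel row 280.3, against 281.5 predicted for zero, so the beam sits about 0.02 rad low. I'll nudge it slightly and hold.

>>> play_rows --moves '[[[-0.0005, 0, 0.0001, 0, -1], [-0.0004, 0, 0.0001, 0, -1], [-0.0004, 0, 0, 0, -1], [0, 0, 0, 0, -1], [0, 0, 0, 0, -1], [0, 0, 0, 0, -1], [0, 0, 0, 0, -1], [0, 0, 0, 0, -1]]]'

```text
t: 13.75
tcp_pos: [0.5513, -0.0849, 0.2822]
tcp_rot: [-3.139, -0.002, 1.502]
force: [-5.7, 2.6, 4.3]
width: 0.479
grip_force: 25.0
```

```bash
python3 m.py 3
```

```text
[1.375000e+01 1.330000e-02 2.949493e+02 0.000000e+00]
[1.38000e+01 1.66000e-02 2.95081e+02 0.00000e+00]
[1.385000e+01 1.660000e-02 2.950802e+02 0.000000e+00]
{'t': np.float64(13.9), 'force': array([-4.6584,  2.2785,  3.082 ]), 'width': np.float64(0.4716)} own [ 0.0004 -0.0822  0.0047] q~ 0.489 rad 0.1702
```

>>> play_rows --moves '[[[0, 0, 0, 0, -1], [0, 0, 0, 0, -1], [0, 0, 0, 0, -1], [0, 0, 0, 0, -1], [0, 0, 0, 0, -1], [0, 0, 0, 0, -1], [0, 0, 0, 0, -1], [0, 0, 0, 0, -1]]]'

```text
t: 14.9
tcp_pos: [0.5513, -0.0849, 0.2822]
tcp_rot: [-3.139, -0.002, 1.502]
force: [-4.9, 1.5, 3.6]
width: 0.473
grip_force: 25.0
```

```bash
python3 m.py 3
```

```text
[ 1.490000e+01 -1.590000e-02  2.937748e+02  0.000000e+00]
[ 1.495000e+01 -1.550000e-02  2.937915e+02  0.000000e+00]
[ 1.500000e+01 -1.610000e-02  2.937639e+02  0.000000e+00]
{'t': np.float64(15.05), 'force': array([-5.4268,  1.8   ,  2.9816]), 'width': np.float64(0.4775)} own [ 0.0004 -0.0822  0.0047] q~ 0.489 rad 0.1702
```

>>> play_rows --moves '[[[0, 0, 0, 0, -1], [0, 0, 0, 0, -1], [0, 0, 0, 0, -1], [0, 0, 0, 0, -1], [0, 0, 0, 0, -1]]]'

```text
t: 15.68
tcp_pos: [0.5513, -0.0849, 0.2822]
tcp_rot: [-3.139, -0.002, 1.502]
force: [-4.2, 3.5, 2.6]
width: 0.475
grip_force: 25.0
```

```bash
python3 m.py 3
```

```text
[ 1.567500e+01 -2.000000e-03  2.943333e+02  0.000000e+00]
[ 1.572500e+01 -2.600000e-03  2.943111e+02  0.000000e+00]
[1.577500e+01 1.000000e-04 2.944211e+02 0.000000e+00]
{'t': np.float64(15.825), 'force': array([-4.9797,  2.7029,  4.4946]), 'width': np.float64(0.4739)} own [ 0.0004 -0.0822  0.0047] q~ 0.489 rad 0.1701
```

>>> play_rows --moves '[[[0, 0, 0, 0, -1], [0, 0, 0, 0, -1], [0, 0, 0, 0, -1], [0, 0, 0, 0, -1]]]'

```text
t: 16.32
tcp_pos: [0.5513, -0.0849, 0.2822]
tcp_rot: [-3.139, -0.002, 1.502]
force: [-4.3, 2.8, 3.7]
width: 0.475
grip_force: 25.0
```

```bash
python3 m.py 3
```

```text
[1.632500e+01 9.700000e-03 2.948056e+02 0.000000e+00]
[1.637500e+01 9.200000e-03 2.947838e+02 0.000000e+00]
[1.642500e+01 8.300000e-03 2.947475e+02 0.000000e+00]
{'t': np.float64(16.475), 'force': array([-4.9394,  1.5266,  2.9858]), 'width': np.float64(0.4768)} own [ 0.0004 -0.0822  0.0047] q~ 0.489 rad 0.1701
```

>>> play_rows --moves '[[[0, 0, 0, 0, -1], [0, 0, 0, 0, -1], [0, 0, 0, 0, -1], [0, 0, 0, 0, -1], [0, 0, 0, 0, -1], [0, 0, 0, 0, -1], [0, 0, 0, 0, -1], [0, 0, 0, 0, -1], [0, 0, 0, 0, -1], [0, 0, 0, 0, -1], [0, 0, 0, 0, -1], [0, 0, 0, 0, -1], [0, 0, 0, 0, -1], [0, 0, 0, 0, -1], [0, 0, 0, 0, -1], [0, 0, 0, 0, -1], [0, 0, 0, 0, -1], [0, 0, 0, 0, -1], [0, 0, 0, 0, -1], [0, 0, 0, 0, -1]]]'

```text
t: 18.98
tcp_pos: [0.5513, -0.085, 0.2822]
tcp_rot: [-3.139, -0.002, 1.502]
force: [-5.0, 2.7, 3.0]
width: 0.483
grip_force: 25.0
```

>>> play_rows --moves '[[[0, 0, 0, 0, -1], [0, 0, 0, 0, -1], [0, 0, 0, 0, -1], [0, 0, 0, 0, -1], [0, 0, 0, 0, -1], [0, 0, 0, 0, -1], [0, 0, 0, 0, -1], [0, 0, 0, 0, -1], [0, 0, 0, 0, -1], [0, 0, 0, 0, -1], [0, 0, 0, 0, -1], [0, 0, 0, 0, -1], [0, 0, 0, 0, -1], [0, 0, 0, 0, -1], [0, 0, 0, 0, -1], [0, 0, 0, 0, -1], [0, 0, 0, 0, -1], [0, 0, 0, 0, -1], [0, 0, 0, 0, -1], [0, 0, 0, 0, -1]]]'

```text
t: 21.48
tcp_pos: [0.5513, -0.0849, 0.2822]
tcp_rot: [-3.139, -0.002, 1.502]
force: [-5.1, 2.4, 4.7]
width: 0.478
grip_force: 25.0
```

```bash
python3 m.py 3
python3 - <<'E'
from h import *
i=arm.camera("side")[:,:,::-1];print(proj("side",[W((0,-.229,.12)),W((0,-.23,.12))]))
a=cv2.resize(i[165:245,310:410],None,fx=4,fy=4,interpolation=0)
b=cv2.resize(beam()[4][250:330,165:265],None,fx=4,fy=4,interpolation=0)
cv2.imwrite("pics/fin.png",np.hstack([a,b]))
E
```

```text
[2.147500e+01 1.000000e-04 2.944211e+02 0.000000e+00]
[ 2.152500e+01 -1.000000e-04  2.944135e+02  0.000000e+00]
[2.157500e+01 5.000000e-04 2.944366e+02 0.000000e+00]
{'t': np.float64(21.625), 'force': array([-5.2355,  1.2896,  4.0555]), 'width': np.float64(0.4755)} own [ 0.0004 -0.0822  0.0047] q~ 0.489 rad 0.1701
[[364.45655214 205.10611714]
 [364.64233706 204.95276441]]
```

View pics/fin.png

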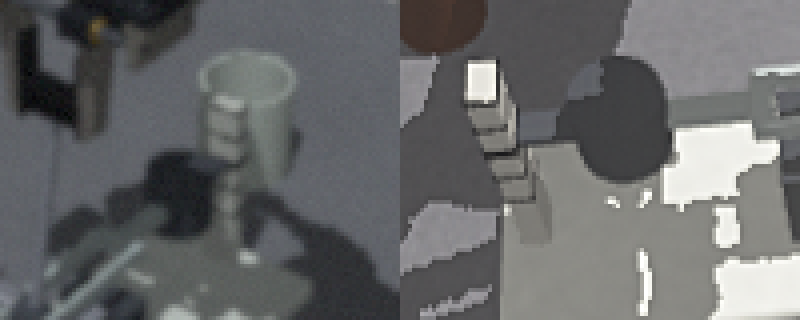

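In the side view the pointer tip is at about (364,205), where the model puts zero (364.5,205.1). The scene view agrees, and the beam is steady at 0.000 rad, so I'm handing in.

```bash
python3 -c "
from station import arm
print(arm.job_done())"
```

```text
the job is handed in; nothing more can be done
None
```

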